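Grease the bearing through its angled nipple

TASK

Grease the pillow-block bearing. Pull the rubber dust cap off its angled grease nipple and set it on the open bench beside the bearing unit; then take the push-type grease gun out of its stand, press its coupler squarely onto the leaning nipple until it snaps home, and keep pushing so that the barrel runs most of the way down its spring-loaded stroke. Finish while still holding the gun pressed in like that, and leave everything else on the bench where it is.

Things in the scene. Friction and masses are not known exactly. Their poses are not given: they have to be found in the camera images.
- bearing_unit: Steel plate 120 x 180 x 12 mm fixed on the bench, with a grey cast pillow-block bearing (140 mm long along its y, 38 mm wide, top 83 mm above the bench), a 25 mm shaft along its x and a toothed pulley behind. Origin: centre of the plate's underside; z up, x away from the robot. The bench in front of the middle of its robot-side edge starts clear (50 mm out, 40 mm to each side).
- nipple_head: Ball head of the angled steel grease nipple on top of the bearing: 12 mm ball on an 8 mm neck, fixed. Origin: the ball's centre, 116 mm above the bench; z: the nipple's axis, pointing outward, 35 degrees from vertical, leaning to the right or near right (-y to -x, different each time). 11 mm below the ball's centre the neck widens to a 12 mm shoulder, then a 15 mm hexagon.
- dust_cap: Loose black rubber dust cap, 15 g, slipped over the nipple's ball and shoulder along its axis (pulls straight off, no latch): a 21 mm round skirt 25 mm tall with a 16 mm round knob on top, 36 mm tall in all. Origin: centre of its open lower rim; z from rim to knob. At the start the rim lies 15 mm below the ball's centre along the axis.
- gun_stand: Fixed upright aluminium drip-cup stand, 74 mm tall, round base 84 mm wide, rim 53 mm wide; the grease gun stands in it nozzle down. Origin: centre of its underside. The barrel rests on a ledge 68 mm above the bench, 6 mm deep in the rim; the gun lifts straight out (60 mm of lift clears its nozzle). Yellow tools hang over the bench behind the work, beyond x = 0.62 m, down to 0.31 m above it.
- grease_gun: Loose push-type grease gun, 0.4 kg, round. Origin: centre of the barrel's lower end; z along the gun to the rear (up while it stands). Barrel 40 mm wide from 0 to 60 mm; guard collar 50 mm wide from 60 to 66 mm; dark ribbed grip 30 mm wide from 66 to 112 mm. Hold it by the grip, fingers along the axis; the fingertips may bear on the collar when pushing.
- pump_nozzle (a joint): How far the nozzle has been pushed into the gun's barrel: 0 (out) to 0.014 m (end of the pump stroke). Its spring resists with 12 N where the stroke begins and 18 N at its end, and pushes the nozzle out again.
- coupler_seat (a point): Point in the coupler (25 mm steel sleeve on the nozzle's end) where the ball's centre lies when home. Moves with the nozzle; z to the gun's rear. Nozzle out: 50 mm below the gun's origin; the open mouth is 9 mm lower. Four sprung jaws meet the ball 10 mm before home, ride over it against about 7 N and snap in behind it, drawing the coupler home; then a stop bears on the ball.
- screw_tin: Bystander: low round tin of screws, 74 mm wide, 35 mm tall. Origin under its middle.
- spanner: Bystander: flat combination spanner, 42 x 168 x 9 mm, long along its y. Origin under its middle.
- scraper: Bystander: flat scraper with a blue handle, 37 x 138 x 14 mm, long along its y. Origin under its middle.
- tape_measure: Bystander: yellow pocket tape measure, 62 x 78 x 36 mm. Origin under its middle.

How it is judged:
By the outcome, as a careful person would: the job done as asked, in the order asked, and still so for the second after the job is handed in, while the arm keeps its last pose, push and grip.
It also fails if it takes over 51 s, if anything falls off the work surface, if the arm or the gripper's body presses on something with over 40 N, if the wrist force passes 120 N, or if a joint passes its speed limit or range.

ROBOT

A 6-joint arm with a two-finger parallel gripper is mounted at the origin on a cart in front of the work surface, level with it; the furniture and walls round the work are solid. World frame = base frame: x ahead of the robot, y to its left, z up, the work surface at z = 0. Lengths are in mm, angles in rad, forces in N, time in s.
With the tool pointing down it reaches from about 325 to 750 mm from the base axis. Payload 7.6 kg.
Tool frame: the origin (TCP) lies at the very end of the fingers, on their centre line; the grasp point (between the pads) lies 19 mm behind it; z points along the fingers, y is the line along which they close (so a half turn about z gives the same grasp; the last joint's range is limited). The gripper opens to 85 mm and grips with 20 to 120 N. Pads are 22 mm wide; open, the fingers measure 114 mm over their backs; the gripper's body (76 mm by 85 mm) begins 54 mm behind the grasp point. The pads swing forward as they close: fully open they stand 13 mm farther back than shut.
Start: joints at [1.19, 0.052, 1.401, -0, 1.689, -0.07], TCP at [160.539, 499.873, 231.323] pointing down, gripper open.
Joint ranges: [-2.9, 2.9], [-0.91, 2.17], [0.12, 2.37], [-1.06, 4.2], [0.26, 2.73], [-2.93, 2.93]. Speed limits (rad/s): [2.57, 2.57, 3.01, 3.14, 3.14, 3.14].

INTERFACE

Orientations are given as a unit quaternion [w, x, y, z].
In Python, from bench import state, capture, job_done gives the robot as it stands.
- The arm moves only by the shell command python3 -m crank 'ROWS' [OPENING] [FORCE]. ROWS is JSON, a list of rows, each an object with "offset": the shift along the world's x, y, z normalised to -1 to 1, where 1 is 50 cm, a list of three; "dr": the turn, a rotation vector about the world's x, y, z normalised to -1 to 1, where 1 is 90 degrees, a list of three. In form: [{"offset": [tx, ty, tz], "dr": [rx, ry, rz]}, ...]. A call has 1 to 20 rows; each row shifts and turns the commanded pose from where the row before left it; what a row does not reach is not made up. A row lasts 1/12 s, in which the tool goes at most 41.7 mm and 7.16 degrees, less where a joint would pass 70% of its speed; a pose out of reach is approached as far as the arm can. A call with a number of a shift or a turn outside -1 to 1 is refused whole. A call with a gripper value outside its range is refused whole. OPENING is the opening, from -1 (shut) to 1 (fully open), set as the call begins (- or left out, the last holds). The fingers move at their own pace and stop on an object; FORCE is the grip in N (left out, the last holds). Time passes only in rows, so rows that do not move let the fingers close. It gives the time, the measured TCP pose, the force, the opening and the grip force at its end, in the units of the state.
- state(): the state, without advancing time (a new reading comes with each control period).
- capture(name): name is "scene" or "top"; returns a dict with "img" (400x640x3 uint8, blue, green, red), "z_map" (400x640 float32, mm along the optical axis (not along the pixel's ray), 0 where there is no reading), "fov_y" (degrees; the focal length in pixels is half the picture's height over the tangent of half this angle, whatever the lens; pixels are square), "cx", "cy" (the principal point, pixels), "k1" (the pictures are not rectified: a ray, as slopes to the right and down, at radius r is drawn at 1 + k1 r^2 times it, then the intrinsics apply), "R" (3x3) and "t" (3): a world point X has camera coordinates R X + t. Camera axes: x right, y down, z forward; pixel columns grow to the right and rows downward; lengths in mm; the calibration is good to about 2 mm. A picture is of the moment at which its call begins.
- job_done(): hands the job in; it is judged then, once.
The state is a dict: "time": time; "joint_positions": joint angles; "qd": joint speeds; "effort": joint torques, N m; "ee_pos": TCP position; "eef_rot": TCP orientation; "force": force on the tool from outside, world axes, zero at the start; "wrist_torque": the same for the moment, N m; "opening": opening from 0.0 (shut) to 1.0 (fully open); "gripper_force": force on a finger pad.
Only numpy, scipy, OpenCV 4.12 (cv2) and the standard library are available. Lean on these libraries where they do the work, as an engineer would, in place of code of your own. Each camera call takes 0.05 s, during which the arm holds its last target. There are 200 camera calls.

## Working session

There is one attempt and no reset: what is moved stays moved. The work goes in short steps, Python scripts to look and compute and a shell command to move; the robot and the scene stay as the last step left them, time stands still between calls to the robot, and variables do not carry over. Pictures are saved under pics/ and viewed, at most 10 in all, crops included, and the job is handed in when it is done.

```bash
mkdir -p pics; ls; cat > h.py <<'E'
import numpy as np, cv2
from bench import state, capture, job_done
def K(c):
    f=200/np.tan(np.radians(c["fov_y"])/2); return f
def ray(c,u,v):
    f=K(c); p=np.array([(u-c["cx"])/f,(v-c["cy"])/f]); q=p.copy()
    for _ in range(20): q=p/(1+c["k1"]*(q@q))
    R=np.array(c["R"]);t=np.array(c["t"])
    return -R.T@t, R.T@np.array([q[0],q[1],1.])
def onz(c,u,v,z):
    o,d=ray(c,u,v); return o+d*(z-o[2])/d[2]
def pt(c,u,v):
    o,d=ray(c,u,v); return o+d*c["z_map"][int(round(v)),int(round(u))]
def cloud(c):
    f=K(c);u,v=np.meshgrid(np.arange(640),np.arange(400))
    p=np.stack([(u-c["cx"])/f,(v-c["cy"])/f],-1);q=p.copy()
    for _ in range(20): q=p/(1+c["k1"]*(q**2).sum(-1,keepdims=True))
    z=c["z_map"][...,None]; P=np.concatenate([q*z,z],-1)
    R=np.array(c["R"]);t=np.array(c["t"]); W=(P-t)@R
    W[c["z_map"]==0]=np.nan; return W
E
python3 - <<'E'
from h import *
import pickle
for n in("scene","top"):
    c=capture(n);pickle.dump(c,open(n+".pkl","wb"));cv2.imwrite(f"pics/{n}0.png",c["img"])
    print(n,c["fov_y"],c["k1"],-np.array(c["R"]).T@c["t"],np.array(c["R"])[2])
print(state())
E
```

```text
pics
scene 51.46579020261408 -0.1047395699421781 [-37.39845651 927.47971249 623.67501661] [ 0.54071826 -0.65569487 -0.5269611 ]
top 47.56845589773946 -0.03258507013017741 [445.39588038 272.3215089  936.42781186] [ 0.09253843 -0.0235152  -0.9954314 ]
{'time': 0.1, 'joint_positions': array([ 1.18967340e+00,  5.27931688e-02,  1.40166175e+00, -1.71328588e-06,
        1.68862980e+00, -7.02812069e-02]), 'qd': array([ 0.00031471, -0.00228157, -0.0008629 , -0.00076161, -0.0007955 ,
       -0.00012129]), 'effort': array([ 1.26797338e-03, -3.82581460e+01, -3.60984063e+01, -9.15617534e-05,
        4.74853805e-03, -4.62796163e-05]), 'ee_pos': array([160.43801186, 499.58109298, 230.52705029]), 'eef_rot': array([-1.66125856e-04,  1.54795957e-01,  9.87946180e-01, -7.27301167e-04]), 'force': array([ 0.10760252, -0.40669204, -0.21724578]), 'wrist_torque': array([ 0.00126308, -0.00728882, -0.01453463]), 'gripper_force': 0.0, 'opening': 1.0014814065578257}
```

View pics/scene0.png

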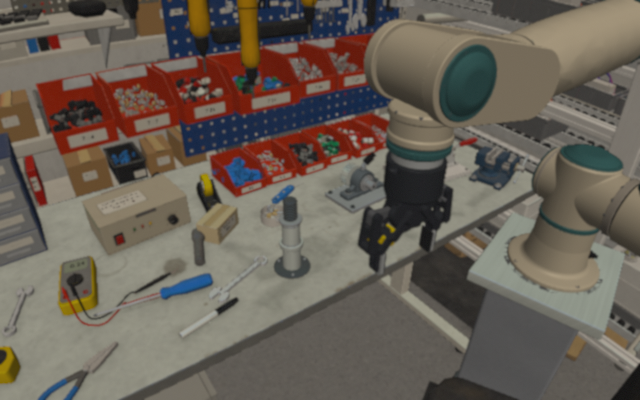

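View pics/top0.png

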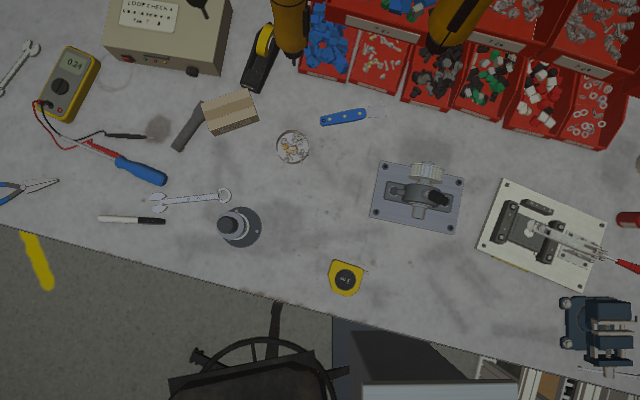

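The top view shows the bearing unit near (418,195), with the black cap leaning right at (437,198). The gun and stand are near (236,227), the tin at (292,147), the spanner at (190,200), the scraper at (350,117) and the tape at (346,278). Next I'll measure them.

```bash
python3 - <<'E'
from h import *
import pickle
c=pickle.load(open("top.pkl","rb"));s=pickle.load(open("scene.pkl","rb"))
W=cloud(c);Ws=cloud(s)
for n,u,v in[("bench",300,200),("tin",292,147),("tape",346,278),("cap",437,198),("plateBL",371,225),("plateTL",380,162),("plateTR",464,176),("plateBR",455,233),("gun",230,224),("bench",600,310)]:
    print(n,W[v,u].round(1),onz(c,u,v,12).round(1))
# cap cloud
for nm,w,im in(("top",W,c["img"]),("scene",Ws,s["img"])):
    m=(w[...,2]>88)&(w[...,2]<165)&(abs(w[...,0]-460)<150)&(w[...,1]>-20)&(w[...,1]<180)
    P=w[m];print(nm,len(P),P.mean(0).round(1),P.min(0).round(1),P.max(0).round(1))
    v,u=np.nonzero(m);print(u.min(),u.max(),v.min(),v.max())
    for z in range(90,165,10):
        k=(P[:,2]>=z)&(P[:,2]<z+10)
        if k.any():print(z,k.sum(),P[k].mean(0).round(1),P[k].min(0).round(1),P[k].max(0).round(1), im[m][k].mean(0).round())
    m=(w[...,2]>20)&(w[...,2]<300)&(np.hypot(w[...,0]-390,w[...,1]-460)<90)
    P=w[m]
    print("gun")
    for z in range(20,260,10):
        k=(P[:,2]>=z)&(P[:,2]<z+10)
        if k.any():print(z,k.sum(),P[k].mean(0).round(1),P[k].min(0).round(1),P[k].max(0).round(1))
a=cv2.resize(c["img"][140:250,350:490],None,fx=4,fy=4,interpolation=cv2.INTER_CUBIC)
b=cv2.resize(s["img"][140:290,250:410],None,fx=3,fy=3,interpolation=cv2.INTER_CUBIC)
H=450;o=np.zeros((450,560+0,3),np.uint8);o[:440]=a
cv2.imwrite("pics/a.png",o);cv2.imwrite("pics/b.png",b)
E
```

```text
bench [522.7 287.9   1.4] [521.9 287.7  12. ]
tin [633.7 305.2   1.5] [631.6 304.8  12. ]
tape [366.5 196.3  37. ] [364.3 194.2  12. ]
cap [516.5  39.5 130.2] [527.    5.4  12. ]
plateBL [471.5 141.2   1.4] [471.2 142.7  12. ]
plateTL [601.2 122.8  12.5] [601.3 122.8  12. ]
plateTR [574.6 -56.4   0.6] [573.1 -52.4  12. ]
plateBR [455.1 -33.6   2.2] [455.  -30.4  12. ]
gun [467.6 401.1 178.1] [472.5 429.4  12. ]
bench [ 309.1 -279.8   89.7] [ 296.6 -330.4   12. ]
top 244 [519.4  39.1 120.5] [503.8  21.2  88.2] [537.2  54.1 137.4]
423 447 189 205
90 24 [529.1  50.3  95.2] [521.9  43.2  90.2] [534.9  53.1  99.9] [82. 83. 83.]
100 18 [526.5  48.8 105.1] [516.5  44.8 100.1] [532.2  52.1 109.7] [61. 62. 63.]
110 50 [523.3  43.9 115.7] [506.5  31.1 110. ] [533.   49.3 119.7] [30. 30. 30.]
120 85 [517.1  37.2 125.3] [504.   21.2 120.1] [528.3  46.6 129.7] [29. 29. 29.]
130 64 [513.4  30.5 133.1] [503.8  22.  130. ] [523.8  39.8 137.4] [30. 30. 30.]
gun
50 1 [448.2 401.9  58. ] [448.2 401.9  58. ] [448.2 401.9  58. ]
60 2 [450.1 399.   64.8] [448.1 395.6  62.2] [452.  402.4  67.4]
70 29 [445.
[... 1449 characters left out ...]
7.9  80.1] [472.4 431.   90. ]
90 64 [455.2 420.3  95.3] [446.4 401.9  90.4] [471.8 429.4  99.9]
100 60 [454.9 419.7 104.8] [445.1 400.1 100.1] [471.4 429.6 109.7]
110 70 [454.6 420.  114.8] [446.1 400.7 110.1] [473.8 429.9 119.5]
120 42 [454.3 422.  123.8] [443.4 402.3 120. ] [470.7 430.  129.6]
130 142 [454.6 418.2 134.4] [440.7 392.4 130. ] [474.  434.2 140. ]
140 51 [458.5 416.5 145.1] [450.7 399.5 140.7] [471.4 424.3 149.8]
150 57 [457.9 416.2 154.9] [451.2 399.  150.2] [471.  425.3 159.8]
160 52 [458.3 417.2 165.2] [451.1 403.8 160.1] [469.2 424.5 169.8]
170 72 [458.5 415.7 175.9] [450.4 401.4 170.1] [470.9 424.1 179.9]
180 19 [461.7 412.4 180.6] [454.3 402.8 180.1] [469.6 420.8 181.5]
```

View pics/a.png

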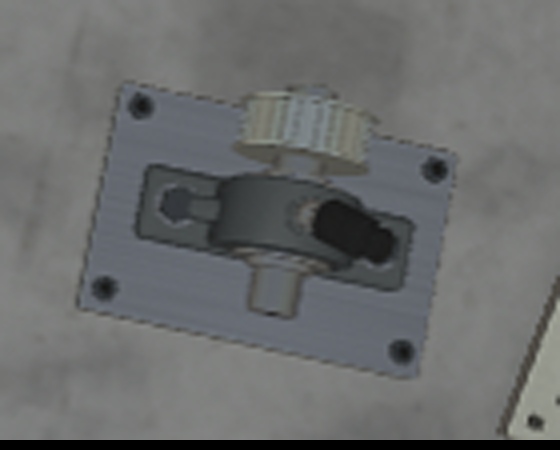

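View pics/b.png

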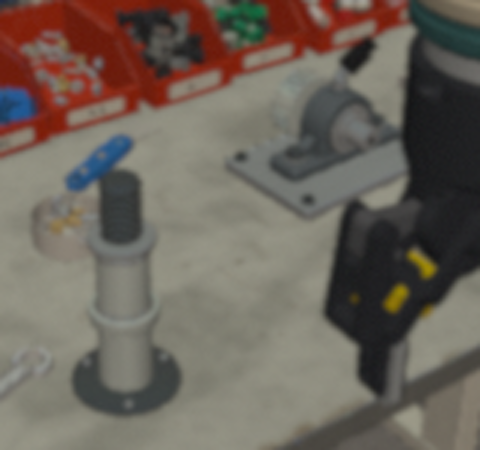

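The crops show the plate corners at about (380,160), (464,178), (370,217) and (454,234). The cap leans right and slightly toward the robot, and the gun stands upright in its stand. Next I'll fit simple cylinders to the depth points.

```bash
cat > fit.py <<'E'
from h import *
from scipy.optimize import least_squares
def fitcap(P):
    def f(p):
        b=np.array([p[0],p[1],116]);a=np.array([np.sin(T)*np.cos(p[2]),np.sin(T)*np.sin(p[2]),np.cos(T)])
        d=P-b;h=d@a;r=np.linalg.norm(d-np.outer(h,a),axis=1)
        # nearest of skirt side, knob side, and top faces
        e=np.stack([np.hypot(r-10.5,np.maximum(h-10,0)),np.hypot(r-8,np.maximum(h-21,0)+np.maximum(10-h,0)),np.hypot(h-21,np.maximum(r-8,0)),np.hypot(h-10,np.maximum(r-10.5,0)+np.maximum(8-r,0))])
        return e.min(0)
    T=np.radians(35)
    return least_squares(f,[525,46,-2.0],loss="soft_l1",f_scale=1.5)
def circ(P,r):
    return least_squares(lambda p:np.hypot(P[:,0]-p[0],P[:,1]-p[1])-r,[458,412],loss="soft_l1").x
E
python3 - <<'E'
from fit import *
import pickle
C={n:pickle.load(open(n+".pkl","rb")) for n in("top","scene")}
al=[]
for n,c in C.items():
    w=cloud(c);dark=c["img"].max(-1)<75
    m=(w[...,2]>103)&(w[...,2]<145)&(np.hypot(w[...,0]-518,w[...,1]-40)<40)&dark
    P=w[m];al.append(P);r=fitcap(P);print(n,len(P),r.x.round(2),np.degrees(r.x[2]).round(1),np.sqrt((r.fun**2).mean()).round(2))
    b=w[150:250,300:360,2] if n=="top" else w[200:300,200:260,2]
    print("bench z",np.nanmedian(b))
    for z0,z1,rad in((142,176,15),(80,125,20),(20,60,None)):
        m=(w[...,2]>z0)&(w[...,2]<z1)&(np.hypot(w[...,0]-460,w[...,1]-412)<40)
        if rad and m.sum()>5: print(z0,m.sum(),circ(w[m],rad).round(1))
    m=(w[...,2]>178)&(w[...,2]<185)&(np.hypot(w[...,0]-460,w[...,1]-412)<40)
    P=w[m];print("top face",(P.min(0)/2+P.max(0)/2).round(1),P.mean(0).round(1))
r=fitcap(np.vstack(al));print("joint",r.x.round(2),np.degrees(r.x[2]).round(1))
c=C["top"]
q=np.array([onz(c,u,v,12)[:2] for u,v in((380.5,160.5),(464.5,178),(454.5,234.5),(369.5,217))])
print(q.round(1),np.linalg.norm(q-np.roll(q,-1,0),axis=1).round(1),q.mean(0))
E
```

```text
top 209 [518.92  35.24  -2.29] -131.3 1.22
bench z 0.6521947798029928
142 58 [467.4 409.3]
80 11 [467.3 409. ]
top face [467.6 408.6 181.2] [467.  408.6 180.3]
scene 69 [517.89  33.93  -2.34] -133.8 1.9
bench z 1.6290656686489275
142 201 [467.1 408.2]
80 309 [466.9 408.6]
top face [464.  410.4 180.2] [464.8 410.3 179.9]
joint [518.9   35.05  -2.33] -133.3
[[604.5 121.7]
 [568.9 -53.4]
 [451.9 -29.3]
 [487.5 145.6]] [178.6 119.4 178.4 119.4] [528.19209253  46.16108137]
```

```bash
cat > goal.py <<'E'
import sys
from h import *
from scipy.spatial.transform import Rotation as Ro
# usage: goal.py x y z tilt_deg azimuth  -> remaining offset/dr in move units (closing dir = azimuth+90)
def q2R(q): return Ro.from_quat([q[1],q[2],q[3],q[0]])
def Rg(tilt,az):
    t,p=np.radians([tilt,az]);a=np.array([np.sin(t)*np.cos(p),np.sin(t)*np.sin(p),np.cos(t)])
    y=np.array([-np.sin(p),np.cos(p),0]);return Ro.from_matrix(np.column_stack([np.cross(y,-a),y,-a])),a
if __name__=="__main__":
    x=list(map(float,sys.argv[1:]));s=state();R,a=Rg(x[3],x[4])
    d=np.array(x[:3])-s["ee_pos"]
    rv=(R*q2R(s["eef_rot"]).inv()).as_rotvec()
    print("t",round(s["time"],2),"pos",s["ee_pos"].round(1),"d mm",d.round(1),"units",(d/500).round(4),"deg",np.degrees(rv).round(2),"dr",(rv/(np.pi/2)).round(4))
    print("q",np.round(s["joint_positions"],2),"F",s["force"].round(1),"grip",s["gripper_force"],"open",round(s["opening"],3))
E
M='{"offset":[0.0414,-0.0618,0.001],"dr":[0,0,-0.0792]}'
python3 -m crank '[{"offset":[0.0414,-0.0618,0.001],"dr":[0,0,-0.0792]},{"offset":[0.0414,-0.0618,0.001],"dr":[0,0,-0.0792]},{"offset":[0.0414,-0.0618,0.001],"dr":[0,0,-0.0792]},{"offset":[0.0414,-0.0618,0.001],"dr":[0,0,-0.0792]},{"offset":[0.0414,-0.0618,0.001],"dr":[0,0,-0.0792]},{"offset":[0.0414,-0.0618,0.001],"dr":[0,0,-0.0792]},{"offset":[0.0414,-0.0618,0.001],"dr":[0,0,-0.0792]},{"offset":[0.0414,-0.0618,0.001],"dr":[0,0,-0.0792]},{"offset":[0.0414,-0.0618,0.001],"dr":[0,0,-0.0792]},{"offset":[0.0414,-0.0618,0.001],"dr":[0,0,-0.0792]},{"offset":[0.0414,-0.0618,0.001],"dr":[0,0,-0.0792]},{"offset":[0.0414,-0.0618,0.001],"dr":[0,0,-0.0792]},{"offset":[0.0414,-0.0618,0.001],"dr":[0,0,-0.0792]},{"offset":[0.0414,-0.0618,0.001],"dr":[0,0,-0.0792]},{"offset":[0.0414,-0.0618,0.001],"dr":[0,0,-0.0792]},{"offset":[0.0414,-0.0618,0.001],"dr":[0,0,-0.0792]}]'
python3 goal.py 491.8 5.2 173.3 35 -132
```

```text
time: 1.43
ee_pos: [492.3, 3.6, 239.0]
eef_rot: [-0.0, 0.914, 0.405, -0.0]
force: [1.1, 0.6, -0.2]
opening: 1.0
gripper_force: 0.0
t 1.43 pos [492.3   3.6 239. ] d mm [ -0.5   1.6 -65.7] units [-0.001   0.0032 -0.1313] deg [ 25.96 -23.49   0.21] dr [ 0.2885 -0.261   0.0024]
q [-0.07 -0.04  1.48  0.    1.7   0.67] F [ 1.1  0.6 -0.2] grip 0.0 open 1.0
```

```bash

python3 -m crank '[{"offset":[0,0,-0.01],"dr":[0.0577,-0.0522,0]},{"offset":[0,0,-0.01],"dr":[0.0577,-0.0522,0]},{"offset":[0,0.003,-0.03],"dr":[0.0577,-0.0522,0]},{"offset":[0,0,-0.03],"dr":[0.0577,-0.0522,0]},{"offset":[0,0,-0.05],"dr":[0.0577,-0.0522,0.002]},{"offset":[0,0,0],"dr":[0,0,0]},{"offset":[0,0,0],"dr":[0,0,0]}]'
python3 goal.py 491.8 5.2 173.3 35 -132
python3 - <<'E'
from h import *
import pickle
for n in("scene","top"):
    c=capture(n);pickle.dump(c,open(n+"1.pkl","wb"));w=c["img"]
    w=w[120:220,300:460] if n=="scene" else w[130:260,360:520]
    cv2.imwrite(f"pics/{n}1.png",cv2.resize(w,None,fx=4,fy=4,interpolation=cv2.INTER_CUBIC))
a=cv2.imread("pics/scene1.png");b=cv2.imread("pics/top1.png")
cv2.imwrite("pics/c.png",cv2.resize(np.vstack([a,b]),None,fx=.63,fy=.63))
E
```

```text
time: 2.02
ee_pos: [490.1, 6.4, 172.1]
eef_rot: [-0.123, 0.872, 0.389, 0.272]
force: [0.7, -0.5, 1.0]
opening: 1.001
gripper_force: 0.0
t 2.02 pos [490.1   6.4 172.1] d mm [ 1.7 -1.2  1.2] units [ 0.0034 -0.0023  0.0025] deg [ 0.1  -0.26 -0.12] dr [ 0.0011 -0.0029 -0.0014]
q [-0.38 -0.25  1.9   0.59  1.31  0.25] F [ 0.7 -0.5  1. ] grip 0.0 open 1.001
```

View pics/c.png

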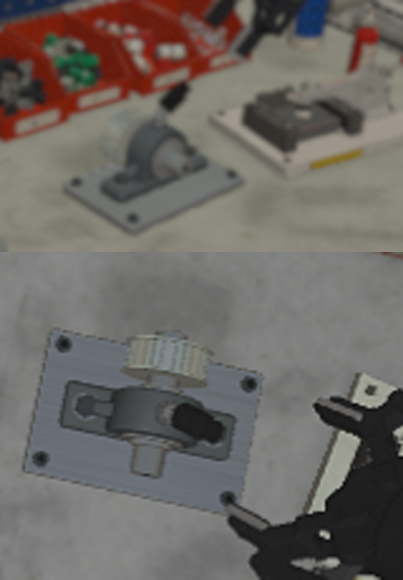

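The scene and top crops show the open gripper to the right of the cap, and the cap's centreline points at the middle of the fingers. I'll check the fit against the mask silhouettes before going in.

```bash
cat >> h.py <<'E'
def proj(c,X):
    p=np.array(c["R"])@np.array(X,float)+c["t"];q=p[:2]/p[2];q=q*(1+c["k1"]*(q@q));return q*K(c)+[c["cx"],c["cy"]]
E
python3 - <<'E'
from fit import *
import pickle
from goal import Rg
for n,box in(("top",(415,455,180,215)),("scene",(355,385,146,175))):
    c=pickle.load(open(n+".pkl","rb"));c1=pickle.load(open(n+"1.pkl","rb"))
    x0,x1,y0,y1=box
    for cc in((c,c1) if n=="scene" else (c,)):
        g=(cc["img"].max(-1)<52).astype(np.uint8);k=np.zeros_like(g);k[y0:y1,x0:x1]=g[y0:y1,x0:x1]
        N,L,S,_=cv2.connectedComponentsWithStats(k);i=1+S[1:,4].argmax();v,u=np.nonzero(L==i)
        P=np.column_stack([u,v]).astype(float);m=P.mean(0);d=np.linalg.svd(P-m,full_matrices=False)[2][0]
        s=(P-m)@d;print(n,len(P),"cent",m.round(2),"dir",np.degrees(np.arctan2(d[1],d[0])).round(1),"ends",(m+d*s.min()).round(1),(m+d*s.max()).round(1))
        w=cloud(cc);q=w[(L==i)];q=q[(q[:,2]>100)&(q[:,2]<145)];r=fitcap(q);print("fit",r.x.round(2),np.degrees(r.x[2]).round(1),np.sqrt((r.fun**2).mean()).round(2))
    for az in(-128,-132,-136):
        a=Rg(35,az)[1];B=np.array([518.7,35,116]);p0=proj(c,B-10*a);p1=proj(c,B+21*a);print(az,p0.round(1),p1.round(1),np.degrees(np.arctan2(*(p1-p0)[::-1])).round(1), "mid",proj(c,B+3*a).round(1))
E
```

```text
top 240 cent [437.39 198.05] dir 25.6 ends [428.2 193.7] [447.2 202.7]
fit [518.94  35.29  -2.27] -130.1 1.16
-128 [433.5 196. ] [445.3 200.8] 22.2 mid [438.3 198. ]
-132 [433.6 195.8] [445.  201.2] 25.2 mid [438.3 198. ]
-136 [433.8 195.7] [444.7 201.5] 28.2 mid [438.3 198.1]
scene 51 cent [368.9  158.06] dir 133.8 ends [372.9 153.9] [365.5 161.6]
fit [519.09  34.64  -2.45] -140.3 2.04
scene 52 cent [368.83 158.13] dir 133.9 ends [372.9 153.9] [365.1 162.1]
fit [517.21  34.79  -2.18] -124.6 1.83
-128 [366.2 161.3] [372.9 152.6] -52.6 mid [369.  157.7]
-132 [366.2 161.3] [373.  152.7] -51.5 mid [369.  157.7]
-136 [366.2 161.2] [373.1 152.8] -50.5 mid [369.1 157.7]
```

```bash

python3 -m crank '[{"offset":[0.0155,0.0156,-0.0305],"dr":[0.001,-0.0029,-0.0014]},{"offset":[0.0155,0.0156,-0.0305],"dr":[0,0,0]},{"offset":[0.0155,0.0156,-0.0305],"dr":[0,0,0]},{"offset":[0.0155,0.0156,-0.0305],"dr":[0,0,0]},{"offset":[0,0,0],"dr":[0,0,0]},{"offset":[0,0,0],"dr":[0,0,0]}]'
python3 goal.py 521 37.6 111.1 35 -132
python3 -m crank '[{"offset":[0,0,0],"dr":[0,0,0]},{"offset":[0,0,0],"dr":[0,0,0]},{"offset":[0,0,0],"dr":[0,0,0]},{"offset":[0,0,0],"dr":[0,0,0]},{"offset":[0,0,0],"dr":[0,0,0]},{"offset":[0,0,0],"dr":[0,0,0]},{"offset":[0,0,0],"dr":[0,0,0]},{"offset":[0,0,0],"dr":[0,0,0]}]' -1 30
python3 goal.py 521 37.6 111.1 35 -132
```

```text
time: 2.62
ee_pos: [524.2, 39.1, 115.5]
eef_rot: [-0.121, 0.869, 0.391, 0.278]
force: [-0.0, -0.6, 0.6]
opening: 1.002
gripper_force: 0.0
t 2.62 pos [524.2  39.1 115.5] d mm [-3.2 -1.5 -4.4] units [-0.0064 -0.0029 -0.0087] deg [ 0.11  0.5  -0.32] dr [ 0.0012  0.0056 -0.0036]
q [-0.28 -0.11  1.9   0.61  1.13  0.24] F [-0.  -0.6  0.6] grip 0.0 open 1.002
time: 3.28
ee_pos: [522.8, 38.0, 113.7]
eef_rot: [-0.121, 0.87, 0.389, 0.278]
force: [-3.8, -1.7, 3.6]
opening: 0.226
gripper_force: 29.2
t 3.28 pos [522.8  38.  113.7] d mm [-1.8 -0.4 -2.6] units [-0.0035 -0.0009 -0.0051] deg [ 0.02  0.42 -0.14] dr [ 0.0003  0.0046 -0.0016]
q [-0.28 -0.11  1.91  0.61  1.13  0.24] F [-3.8 -1.7  3.6] grip 29.237104207277298 open 0.226
```

```bash

python3 -m crank '[{"offset":[-0.0031,-0.0034,0.0066],"dr":[0,0,0]},{"offset":[-0.0031,-0.0034,0.0066],"dr":[0,0,0]},{"offset":[-0.0046,-0.0051,0.0098],"dr":[0,0,0]},{"offset":[-0.0046,-0.0051,0.0098],"dr":[0,0,0]},{"offset":[-0.0092,-0.0102,0.0196],"dr":[0,0,0]},{"offset":[-0.0092,-0.0102,0.0196],"dr":[0,0,0]},{"offset":[-0.0123,-0.0136,0.0262],"dr":[0,0,0]},{"offset":[-0.0123,-0.0136,0.0262],"dr":[0,0,0]},{"offset":[-0.0123,-0.0136,0.0262],"dr":[0,0,0]},{"offset":[0,0,0.04],"dr":[0,0,0]},{"offset":[0,0,0],"dr":[0,0,0]}]'
python3 goal.py 433 66 100 0 -132
python3 - <<'E'
from h import *
import pickle
for n in("scene","top"):
    c=capture(n);pickle.dump(c,open(n+"2.pkl","wb"));w=c["img"]
    w=w[90:190,300:460] if n=="scene" else w[130:260,360:520]
    cv2.imwrite(f"pics/{n}2.png",cv2.resize(w,None,fx=4,fy=4,interpolation=cv2.INTER_CUBIC))
a=cv2.imread("pics/scene2.png");b=cv2.imread("pics/top2.png")
cv2.imwrite("pics/d.png",cv2.resize(np.vstack([a,b]),None,fx=.63,fy=.63))
E
```

```text
time: 4.2
ee_pos: [488.5, -1.9, 213.3]
eef_rot: [-0.119, 0.869, 0.39, 0.28]
force: [0.3, -0.9, 0.3]
opening: 0.222
gripper_force: 29.3
t 4.2 pos [488.5  -1.9 213.3] d mm [ -55.5   67.9 -113.3] units [-0.111   0.1359 -0.2265] deg [-25.89  24.18  -0.28] dr [-0.2877  0.2686 -0.0031]
q [-0.4  -0.29  1.86  0.59  1.38  0.27] F [ 0.3 -0.9  0.3] grip 29.30137887597084 open 0.222
```

View pics/d.png

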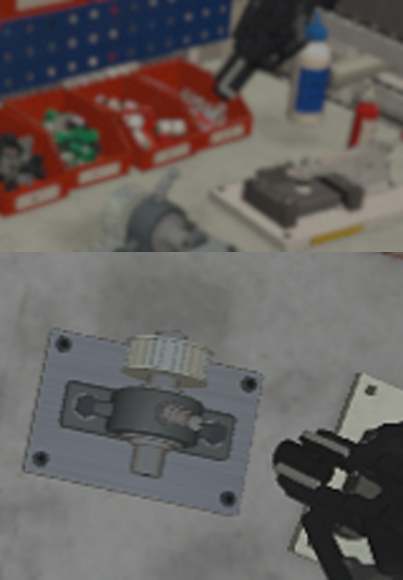

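The cap is out and held between the pads at about (305,465) in the crop. The bare nipple shows on the bearing at (180,412).

```bash

python3 -m crank '[{"offset":[-0.021,0.0268,-0.008],"dr":[-0.0575,0.0537,0]},{"offset":[-0.021,0.0268,-0.008],"dr":[-0.0575,0.0537,0]},{"offset":[-0.021,0.0268,-0.008],"dr":[-0.0575,0.0537,0]},{"offset":[-0.021,0.0268,-0.008],"dr":[-0.0575,0.0537,0]},{"offset":[-0.021,0.0268,-0.008],"dr":[-0.0575,0.0537,0]},{"offset":[0,0,-0.022],"dr":[0,0,-0.0734]},{"offset":[0,0,-0.022],"dr":[0,0,-0.0734]},{"offset":[0,0,-0.022],"dr":[0,0,-0.0734]},{"offset":[0,0,-0.022],"dr":[0,0,-0.0734]},{"offset":[0,0,-0.022],"dr":[0,0,-0.0734]},{"offset":[0,0,-0.022],"dr":[0,0,-0.0734]},{"offset":[0,0,-0.022],"dr":[0,0,-0.0734]},{"offset":[0,0,-0.022],"dr":[0,0,-0.0734]},{"offset":[0,0,-0.022],"dr":[0,0,-0.0734]},{"offset":[0,0,0],"dr":[0,0,0]},{"offset":[0,0,0],"dr":[0,0,0]}]'
python3 goal.py 436 65 12 0 -191.5
python3 - <<'E'
# ball from bare nipple depth, both views; cap low point
from h import *
import pickle
for n in("top","scene"):
    c=pickle.load(open(n+"2.pkl","rb"));w=cloud(c)
    m=(w[...,2]>111)&(w[...,2]<126)&(np.hypot(w[...,0]-519,w[...,1]-36)<14)
    P=w[m];print(n,len(P),P.mean(0).round(1),P.min(0).round(1),P.max(0).round(1))
    from scipy.optimize import least_squares
    r=least_squares(lambda p:np.linalg.norm(P-[p[0],p[1],116],axis=1)-6,[519,35],loss="soft_l1");print(r.x.round(1),np.abs(r.fun).mean())
    print("proj ball",proj(c,[518.7,35,116]).round(1))
E
```

```text
time: 5.63
ee_pos: [433.9, 66.1, 88.4]
eef_rot: [-0.004, 0.995, -0.097, -0.002]
force: [-0.9, 0.4, -0.5]
opening: 0.225
gripper_force: 29.4
t 5.63 pos [433.9  66.1  88.4] d mm [  2.1  -1.1 -76.4] units [ 0.0041 -0.0022 -0.1528] deg [-0.45 -0.23 -0.37] dr [-0.005  -0.0025 -0.0041]
q [ 0.06 -0.09  1.83  0.01  1.4   1.83] F [-0.9  0.4 -0.5] grip 29.380871504545212 open 0.225
top 47 [520.1  38.8 118.6] [513.9  32.3 111.3] [527.4  45.6 125.9]
[519.5  37.3] 1.247953549037348
proj ball [437.2 197.5]
scene 17 [516.8  39.  117.7] [513.   35.1 111.7] [521.8  43.1 122.7]
[518.7  36.4] 1.2027878804756527
proj ball [368.4 158.5]
```

```bash

python3 -m crank '[{"offset":[0.004,-0.002,-0.03],"dr":[-0.005,-0.0025,-0.0041]},{"offset":[0,0,-0.03],"dr":[0,0,0]},{"offset":[0,0,-0.03],"dr":[0,0,0]},{"offset":[0,0,-0.03],"dr":[0,0,0]},{"offset":[0,0,-0.02],"dr":[0,0,0]},{"offset":[0,0,-0.006],"dr":[0,0,0]},{"offset":[0,0,-0.003],"dr":[0,0,0]},{"offset":[0,0,0],"dr":[0,0,0]},{"offset":[0,0,0],"dr":[0,0,0]}]'
python3 goal.py 436 65 11 0 -191.5
```

```text
time: 6.38
ee_pos: [437.5, 65.1, 16.0]
eef_rot: [-0.0, 0.995, -0.102, 0.002]
force: [-0.0, -0.5, 0.3]
opening: 0.226
gripper_force: 29.4
t 6.38 pos [437.5  65.1  16. ] d mm [-1.5 -0.1 -5. ] units [-0.003  -0.0002 -0.01  ] deg [-0.01  0.25  0.18] dr [-0.0001  0.0028  0.002 ]
q [ 0.06  0.02  1.89 -0.    1.23  1.84] F [-0.  -0.5  0.3] grip 29.38192918896675 open 0.226
```

```bash

python3 -m crank '[{"offset":[0,0,-0.004],"dr":[0,0,0]},{"offset":[0,0,-0.003],"dr":[0,0,0]},{"offset":[0,0,-0.003],"dr":[0,0,0]},{"offset":[0,0,0],"dr":[0,0,0]},{"offset":[0,0,0],"dr":[0,0,0]}]'

```

```text
time: 6.8
ee_pos: [437.3, 65.1, 10.6]
eef_rot: [-0.0, 0.995, -0.102, 0.002]
force: [0.8, 0.2, 2.4]
opening: 0.227
gripper_force: 29.7
```

```bash

python3 -m crank '[{"offset":[0,0,0],"dr":[0,0,0]},{"offset":[0,0,0],"dr":[0,0,0]},{"offset":[0,0,0],"dr":[0,0,0]},{"offset":[0,0,0],"dr":[0,0,0]},{"offset":[0,0,0.005],"dr":[0,0,0]},{"offset":[0,0,0.02],"dr":[0,0,0]},{"offset":[0,0,0.05],"dr":[0,0,0]},{"offset":[0,0,0.08],"dr":[0,0,0]},{"offset":[0,0,0.08],"dr":[0,0,0]},{"offset":[0,0,0.08],"dr":[0,0,0]},{"offset":[0,0,0.08],"dr":[0,0,0]},{"offset":[0,0,0],"dr":[0,0,0]}]' 0.1
python3 goal.py 467.2 408.7 220 0 -132
```

```text
time: 7.8
ee_pos: [439.7, 65.3, 217.5]
eef_rot: [-0.001, 0.995, -0.102, 0.009]
force: [-0.2, 0.0, 0.5]
opening: 0.55
gripper_force: 0.0
t 7.8 pos [439.7  65.3 217.5] d mm [ 27.5 343.4   2.5] units [0.0549 0.6868 0.005 ] deg [-0.6   0.92 59.71] dr [-0.0067  0.0102  0.6635]
q [ 0.06 -0.19  1.66 -0.    1.65  1.84] F [-0.2  0.   0.5] grip 0.0 open 0.55
```

```bash

python3 -m crank '[{"offset":[0.0046,0.0572,0.002],"dr":[-0.0006,0.0008,0.0553]},{"offset":[0.0046,0.0572,0.002],"dr":[-0.0006,0.0008,0.0553]},{"offset":[0.0046,0.0572,0.002],"dr":[-0.0006,0.0008,0.0553]},{"offset":[0.0046,0.0572,0.002],"dr":[-0.0006,0.0008,0.0553]},{"offset":[0.0046,0.0572,0.002],"dr":[-0.0006,0.0008,0.0553]},{"offset":[0.0046,0.0572,0.002],"dr":[-0.0006,0.0008,0.0553]},{"offset":[0.0046,0.0572,0.002],"dr":[-0.0006,0.0008,0.0553]},{"offset":[0.0046,0.0572,0.002],"dr":[-0.0006,0.0008,0.0553]},{"offset":[0.0046,0.0572,0.002],"dr":[-0.0006,0.0008,0.0553]},{"offset":[0.0046,0.0572,0.002],"dr":[-0.0006,0.0008,0.0553]},{"offset":[0.0046,0.0572,0.002],"dr":[-0.0006,0.0008,0.0553]},{"offset":[0.0046,0.0572,0.002],"dr":[-0.0006,0.0008,0.0553]},{"offset":[0,0,0],"dr":[0,0,0]},{"offset":[0,0,0],"dr":[0,0,0]}]' 0.5
python3 goal.py 467.2 408.7 137 0 -132
python3 - <<'E'
from h import *
import pickle
o=[]
for n in("scene","top"):
    c=capture(n);pickle.dump(c,open(n+"3.pkl","wb"));w=c["img"]
    w=w[130:220,320:430] if n=="scene" else w[160:260,380:490]
    o.append(cv2.resize(w,None,fx=5,fy=5,interpolation=cv2.INTER_CUBIC)[:,:550])
cv2.imwrite("pics/e.png",cv2.resize(np.vstack(o),None,fx=.63,fy=.63,interpolation=cv2.INTER_AREA))
E
```

```text
time: 8.97
ee_pos: [464.0, 409.3, 219.3]
eef_rot: [0.005, 0.913, 0.407, -0.006]
force: [0.7, -0.3, -0.3]
opening: 0.746
gripper_force: 0.0
t 8.97 pos [464.  409.3 219.3] d mm [  3.2  -0.6 -82.3] units [ 0.0063 -0.0011 -0.1646] deg [ 0.83 -0.36 -0.09] dr [ 0.0092 -0.004  -0.001 ]
q [ 0.67  0.33  1.1  -0.01  1.72  1.4 ] F [ 0.7 -0.3 -0.3] grip 0.0 open 0.746
```

View pics/e.png

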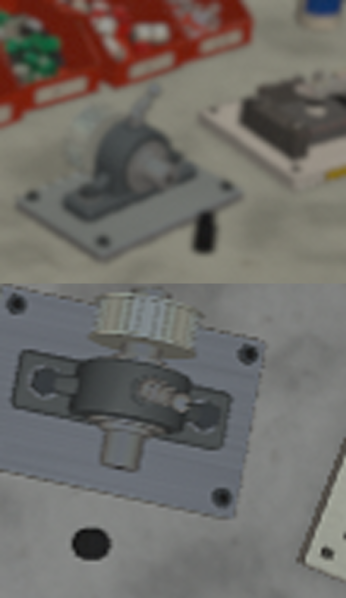

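The cap stands upright in front of the plate at crop (91,543), and the bare nipple shows its ball at (184,401). I'll grasp the gun and refine the ball position with a close crop.

```bash

python3 -m crank '[{"offset":[0.0063,-0.001,-0.01],"dr":[0.0092,-0.004,-0.001]},{"offset":[0,0,-0.025],"dr":[0,0,0]},{"offset":[0,0,-0.03],"dr":[0,0,0]},{"offset":[0,0,-0.03],"dr":[0,0,0]},{"offset":[0,0,-0.03],"dr":[0,0,0]},{"offset":[0,0,-0.02],"dr":[0,0,0]},{"offset":[0,0,-0.01],"dr":[0,0,0]},{"offset":[0,0,0],"dr":[0,0,0]},{"offset":[0,0,0],"dr":[0,0,0]}]'
python3 goal.py 467.2 408.7 137 0 -132
python3 - <<'E'
from h import *
import pickle
o=[]
for n,(x,y) in(("scene",(352,142)),("top",(420,182))):
    c=pickle.load(open(n+"3.pkl","rb"));w=c["img"][y:y+30,x:x+36]
    w=cv2.convertScaleAbs(w,alpha=1.6)
    w=cv2.resize(w,None,fx=11,fy=11,interpolation=cv2.INTER_NEAREST)
    p=proj(c,[518.7,35,116])-[x,y];
    w=w.copy();cv2.circle(w,tuple(((p+.5)*11).astype(int)),3,(0,0,255),-1)
    o.append(w);print(n,p*11)
cv2.imwrite("pics/f.png",np.hstack(o))
c=pickle.load(open("top3.pkl","rb"));g=c["img"].max(-1)<50
k=np.zeros_like(g);k[222:245,400:418]=g[222:245,400:418];v,u=np.nonzero(k);print("cap px",u.mean(),v.mean(),len(u),onz(c,u.mean(),v.mean(),25))
c=pickle.load(open("scene3.pkl","rb"));g=c["img"].max(-1)<50
k=np.zeros_like(g);k[195:215,378:392]=g[195:215,378:392];v,u=np.nonzero(k);print("cap px sc",u.mean(),v.mean(),len(u),"pred",proj(c,[437.3,65.1,17]))
E
```

```text
time: 9.82
ee_pos: [467.8, 407.6, 142.5]
eef_rot: [-0.0, 0.914, 0.406, 0.001]
force: [0.3, -0.1, 0.1]
opening: 0.751
gripper_force: 0.0
t 9.82 pos [467.8 407.6 142.5] d mm [-0.6  1.1 -5.5] units [-0.0013  0.0022 -0.0109] deg [-0.04  0.05  0.11] dr [-0.0005  0.0006  0.0012]
q [0.66 0.36 1.23 0.   1.55 1.39] F [ 0.3 -0.1  0.1] grip 0.0 open 0.751
scene [180.25122434 181.81714804]
top [189.3873559  170.59257173]
cap px 408.27536231884056 241.2753623188406 69 [438.22770812  69.45481013  25.        ]
cap px sc 384.52830188679246 203.54716981132074 53 pred [384.39329407 203.03992841]
```

View pics/f.png

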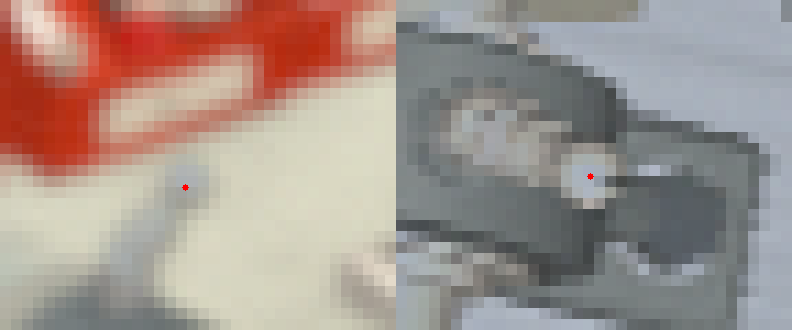

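The red dot, which is my ball estimate, lies on the ball in both views to within about 0.6 px. I'll lower and grip now.

```bash

python3 -m crank '[{"offset":[-0.001,0.002,-0.006],"dr":[0,0,0.001]},{"offset":[0,0,-0.004],"dr":[0,0,0]},{"offset":[0,0,0],"dr":[0,0,0]},{"offset":[0,0,0],"dr":[0,0,0]}]'
python3 -m crank '[{"offset":[0,0,0],"dr":[0,0,0]},{"offset":[0,0,0],"dr":[0,0,0]},{"offset":[0,0,0],"dr":[0,0,0]},{"offset":[0,0,0],"dr":[0,0,0]},{"offset":[0,0,0],"dr":[0,0,0]},{"offset":[0,0,0],"dr":[0,0,0]},{"offset":[0,0,0],"dr":[0,0,0]}]' -1 90
python3 goal.py 467.2 408.7 137 0 -132
python3 - <<'E'
from h import *
import pickle
c=pickle.load(open("top3.pkl","rb"));g=c["img"].max(-1)<50
k=np.zeros_like(g);k[225:262,395:425]=g[225:262,395:425];v,u=np.nonzero(k);print("cap px",u.mean(),v.mean(),len(u),onz(c,u.mean(),v.mean(),20),"pred",proj(c,[437.3,65.1,20]))
E
```

```text
time: 10.15
ee_pos: [467.2, 408.8, 137.3]
eef_rot: [-0.0, 0.914, 0.407, 0.001]
force: [0.1, -0.8, 0.1]
opening: 0.747
gripper_force: 0.0
time: 10.73
ee_pos: [467.3, 408.8, 137.5]
eef_rot: [-0.0, 0.914, 0.407, 0.001]
force: [-0.1, 0.1, 3.4]
opening: 0.329
gripper_force: 88.4
t 10.73 pos [467.3 408.8 137.5] d mm [-0.1 -0.1 -0.5] units [-0.0002 -0.0003 -0.001 ] deg [-0.05  0.06 -0.01] dr [-0.0006  0.0007 -0.0001]
q [0.66 0.36 1.23 0.   1.55 1.39] F [-0.1  0.1  3.4] grip 88.40293049812317 open 0.329
cap px 408.32183908045977 242.13793103448276 87 [436.45161521  68.27423284  20.        ] pred [409.87280962 241.71659416]
```

```bash

python3 -m crank '[{"offset":[0,0,0.01],"dr":[0,0,0]},{"offset":[0,0,0.02],"dr":[0,0,0]},{"offset":[0,0,0.03],"dr":[0,0,0]},{"offset":[0,0,0.04],"dr":[0,0,0]},{"offset":[0,0,0.05],"dr":[0,0,0]},{"offset":[0,0,0.05],"dr":[0,0,0]},{"offset":[0,0,0.03],"dr":[0,0,0]},{"offset":[0,0,0.02],"dr":[0,0,0]},{"offset":[0,0,0],"dr":[0,0,0]}]'
python3 -m crank '[{"offset":[-0.002,-0.055,0.0025],"dr":[0,0,0]},{"offset":[-0.002,-0.055,0.0025],"dr":[0,0,0]},{"offset":[-0.002,-0.055,0.0025],"dr":[0,0,0]},{"offset":[-0.002,-0.055,0.0025],"dr":[0,0,0]},{"offset":[-0.002,-0.055,0.0025],"dr":[0,0,0]},{"offset":[-0.002,-0.055,0.0025],"dr":[0,0,0]},{"offset":[-0.002,-0.055,0.0025],"dr":[0,0,0]},{"offset":[-0.002,-0.055,0.0025],"dr":[0,0,0]},{"offset":[-0.002,-0.055,0.0025],"dr":[0,0,0]},{"offset":[-0.002,-0.055,0.0025],"dr":[0,0,0]},{"offset":[-0.002,-0.055,0.0025],"dr":[0,0,0]},{"offset":[-0.002,-0.055,0.0025],"dr":[0,0,0]},{"offset":[-0.002,-0.055,0.0025],"dr":[0,0,0]},{"offset":[-0.002,-0.055,0.0025],"dr":[0,0,0]},{"offset":[-0.002,-0.055,0.0025],"dr":[0,0,0]},{"offset":[-0.002,-0.055,0.0025],"dr":[0,0,0]},{"offset":[0,0,0],"dr":[0,0,0]}]'
python3 goal.py 455.4 -35.3 251 35 -132
```

```text
time: 11.48
ee_pos: [467.5, 409.1, 264.8]
eef_rot: [-0.001, 0.914, 0.407, 0.002]
force: [0.1, 0.9, -4.6]
opening: 0.332
gripper_force: 88.9
time: 12.9
ee_pos: [450.4, -35.0, 280.7]
eef_rot: [0.0, 0.914, 0.405, -0.001]
force: [-0.4, 0.0, -4.7]
opening: 0.33
gripper_force: 89.7
t 12.9 pos [450.4 -35.  280.7] d mm [  5.   -0.3 -29.7] units [ 0.0099 -0.0007 -0.0594] deg [ 26.02 -23.59   0.23] dr [ 0.2891 -0.2621  0.0026]
q [-0.16 -0.16  1.51 -0.    1.8   0.58] F [-0.4  0.  -4.7] grip 89.6532154083252 open 0.33
```

```bash

python3 -m crank '[{"offset":[0.002,0,-0.005],"dr":[0.058,-0.0525,0]},{"offset":[0.002,0,-0.005],"dr":[0.058,-0.0525,0]},{"offset":[0.002,0,-0.01],"dr":[0.058,-0.0525,0]},{"offset":[0.002,0,-0.02],"dr":[0.058,-0.0525,0]},{"offset":[0.002,0,-0.02],"dr":[0.058,-0.0525,0.002]},{"offset":[0,0,0],"dr":[0,0,0]},{"offset":[0,0,0],"dr":[0,0,0]},{"offset":[0,0,0],"dr":[0,0,0]}]'
python3 goal.py 455.4 -35.3 251 35 -132
python3 - <<'E'
from h import *
from goal import q2R
import pickle
s=state();R=q2R(s["eef_rot"]).as_matrix();a=-R[:,2];T=s["ee_pos"]
print("a",a.round(3),np.degrees(np.arctan2(a[1],a[0])),np.degrees(np.arccos(a[2])))
o=[]
for n in("scene","top"):
    c=capture(n);pickle.dump(c,open(n+"4.pkl","wb"));w=cloud(c)
    (x,y)=(335,110) if n=="scene" else (415,155)
    im=cv2.resize(c["img"][y:y+65,x:x+70],None,fx=8,fy=8,interpolation=cv2.INTER_CUBIC)
    im=cv2.convertScaleAbs(im,alpha=1.3)
    for d,col in((129,(0,0,255)),(69.4,(0,255,0)),(104,(255,0,255))):
        p=(proj(c,T-a*d)-[x,y]+.5)*8;cv2.circle(im,tuple(p.astype(int)),3,col,-1)
    for h in(0,150/8):
        p=(proj(c,np.array([518.7,35,116])+a*h)-[x,y]+.5)*8;cv2.circle(im,tuple(p.astype(int)),3,(0,255,255),-1)
    o.append(im[:290,:] if 0 else cv2.resize(im,(400,372)))
    # barrel fit: points around barrel axis
    d=w-T;h=d@a;r=np.linalg.norm(d-h[...,None]*a,axis=-1)
    for h0,h1,rad in((-66,-12,20),(-125,-108,12.5)):
        m=(h>h0)&(h<h1)&(r<rad+8);P=w[m]
        from scipy.optimize import least_squares
        u=R[:,0];v=R[:,1];A=(P-T)@u;B=(P-T)@v
        f=least_squares(lambda p:np.hypot(A-p[0],B-p[1])-rad,[0,0],loss="soft_l1").x
        print(n,h0,len(P),"axis offset along toolx,y",f.round(2),"world",(f[0]*u+f[1]*v).round(2))
cv2.imwrite("pics/g.png",np.hstack(o))
E
```

```text
time: 13.57
ee_pos: [456.3, -31.2, 252.7]
eef_rot: [-0.122, 0.87, 0.389, 0.276]
force: [0.4, -0.2, -3.5]
opening: 0.328
gripper_force: 89.8
t 13.57 pos [456.3 -31.2 252.7] d mm [-0.9 -4.1 -1.7] units [-0.0019 -0.0082 -0.0034] deg [ 0.03  0.16 -0.16] dr [ 0.0003  0.0018 -0.0018]
q [-0.51 -0.37  1.83  0.59  1.53  0.24] F [ 0.4 -0.2 -3.5] grip 89.8042631149292 open 0.328
a [-0.385 -0.427  0.818] -132.0301407602665 35.08467510760101
scene -66 306 axis offset along toolx,y [ 0.14 -0.65] world [-0.4   0.52  0.08]
scene -125 56 axis offset along toolx,y [-1.86 -0.26] world [-1.21 -0.96 -1.07]
top -66 680 axis offset along toolx,y [ 0.76 -0.23] world [0.25 0.62 0.44]
top -125 106 axis offset along toolx,y [ 0.91 -0.28] world [0.29 0.74 0.52]
```

View pics/g.png

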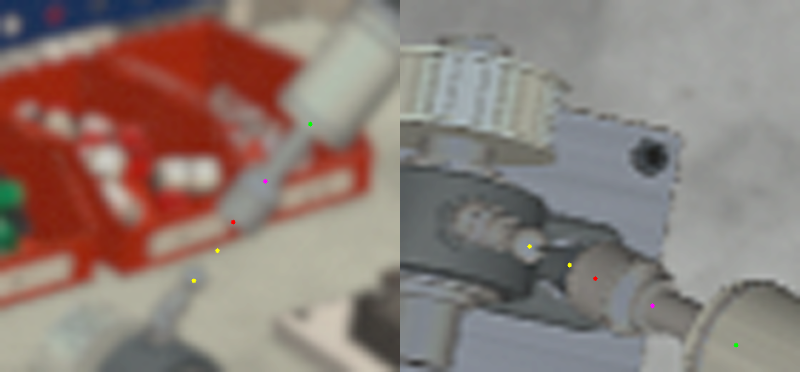

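Both views show the predicted gun points on its real axis, and the coupler mouth lined up with the ball near (529,243) in the right panel. I'll do a final numeric check with ball pixels triangulated at z = 116.

```bash
python3 - <<'E'
from h import *
import pickle
from scipy.optimize import least_squares
s=pickle.load(open("scene4.pkl","rb"));t=pickle.load(open("top4.pkl","rb"))
print(onz(t,437,197.2,116),onz(s,368.6,157.8,116))
f=lambda p:np.r_[proj(t,[*p,116])-[437,197.2],proj(s,[*p,116])-[368.6,157.8]]
r=least_squares(f,[519,35]);print(r.x,r.fun)
B=r.x-[0.1,0.6]  # camera->robot bias seen on the gun
from goal import *
for h in(150,134,119.4,107): print(h,(np.r_[B,116]+h*Rg(35,-132)[1]).round(1))
E
```

```text
[519.26553861  35.38889637 116.        ] [520.83877679  30.7314     116.        ]
[519.17457389  34.88968252] [ 0.27076846  0.05046447 -0.3332429   0.66669153]
150 [461.5 -29.6 238.9]
134 [467.6 -22.8 225.8]
119.4 [473.2 -16.6 213.8]
107 [478.  -11.3 203.6]
```

```bash

python3 -m crank '[{"offset":[0.0045,0.003,-0.011],"dr":[0.0003,0.0018,-0.0018]},{"offset":[0.0045,0.003,-0.011],"dr":[0,0,0]},{"offset":[0.0045,0.003,-0.011],"dr":[0,0,0]},{"offset":[0.0045,0.003,-0.011],"dr":[0,0,0]},{"offset":[0,0,0],"dr":[0,0,0]},{"offset":[0,0,0],"dr":[0,0,0]},{"offset":[0,0,0],"dr":[0,0,0]},{"offset":[0,0,0],"dr":[0,0,0]}]'
python3 goal.py 465.3 -25.3 230.7 35 -132
```

```text
time: 14.33
ee_pos: [465.2, -25.3, 230.4]
eef_rot: [-0.123, 0.871, 0.388, 0.276]
force: [0.1, -0.8, -4.7]
opening: 0.332
gripper_force: 89.9
t 14.33 pos [465.2 -25.3 230.4] d mm [0.1 0.  0.3] units [0.0002 0.0001 0.0006] deg [-0.13  0.11  0.01] dr [-0.0014  0.0012  0.0002]
q [-0.48 -0.34  1.86  0.6   1.47  0.24] F [ 0.1 -0.8 -4.7] grip 89.87046003341675 open 0.332
```

```bash

python3 -m crank '[{"offset":[0.0015,0.0017,-0.0033],"dr":[0,0,0]},{"offset":[0.0015,0.0017,-0.0033],"dr":[0,0,0]},{"offset":[0.0015,0.0017,-0.0033],"dr":[0,0,0]},{"offset":[0.0015,0.0017,-0.0033],"dr":[0,0,0]},{"offset":[0,0,0],"dr":[0,0,0]},{"offset":[0,0,0],"dr":[0,0,0]}]'
python3 goal.py 468.4 -21.7 224.1 35 -132
python3 -m crank '[{"offset":[0.0015,0.0017,-0.0033],"dr":[0,0,0]},{"offset":[0.0015,0.0017,-0.0033],"dr":[0,0,0]},{"offset":[0,0,0],"dr":[0,0,0]},{"offset":[0,0,0],"dr":[0,0,0]}]'
python3 goal.py 469.9 -20 220.8 35 -132
```

```text
time: 14.83
ee_pos: [468.2, -21.7, 223.5]
eef_rot: [-0.123, 0.871, 0.388, 0.276]
force: [0.8, 0.3, -3.4]
opening: 0.329
gripper_force: 89.9
t 14.83 pos [468.2 -21.7 223.5] d mm [0.2 0.  0.6] units [0.0005 0.0001 0.0012] deg [-0.15  0.08 -0.  ] dr [-0.0016  0.0009 -0.    ]
q [-0.47 -0.33  1.86  0.59  1.45  0.24] F [ 0.8  0.3 -3.4] grip 89.89614844322205 open 0.329
time: 15.17
ee_pos: [469.9, -20.2, 220.8]
eef_rot: [-0.123, 0.871, 0.388, 0.276]
force: [-1.2, -0.6, 1.4]
opening: 0.332
gripper_force: 90.9
t 15.17 pos [469.9 -20.2 220.8] d mm [-0.   0.2  0. ] units [-0.0001  0.0004  0.    ] deg [-0.13  0.16  0.02] dr [-0.0014  0.0017  0.0002]
q [-0.46 -0.33  1.87  0.59  1.44  0.24] F [-1.2 -0.6  1.4] grip 90.86956143379211 open 0.332
```

Contact began at the expected depth (h of about 128, jaws expected at 129.4) and is nearly axial, so I'll keep pressing.

```bash

python3 -m crank '[{"offset":[0.0015,0.0017,-0.0033],"dr":[0,0,0]},{"offset":[0.0015,0.0017,-0.0033],"dr":[0,0,0]},{"offset":[0,0,0],"dr":[0,0,0]},{"offset":[0,0,0],"dr":[0,0,0]}]'
python3 goal.py 471.5 -18.5 217.5 35 -132
python3 -m crank '[{"offset":[0.0015,0.0017,-0.0033],"dr":[0,0,0]},{"offset":[0.0015,0.0017,-0.0033],"dr":[0,0,0]},{"offset":[0,0,0],"dr":[0,0,0]},{"offset":[0,0,0],"dr":[0,0,0]}]'
python3 goal.py 473 -16.8 214.2 35 -132
```

```text
time: 15.5
ee_pos: [471.0, -17.8, 215.3]
eef_rot: [-0.124, 0.871, 0.387, 0.275]
force: [5.5, 3.1, -7.7]
opening: 0.331
gripper_force: 89.4
t 15.5 pos [471.  -17.8 215.3] d mm [ 0.5 -0.7  2.2] units [ 0.001  -0.0014  0.0044] deg [-0.24 -0.01  0.01] dr [-0.0026 -0.0001  0.0001]
q [-0.46 -0.32  1.87  0.59  1.43  0.24] F [ 5.5  3.1 -7.7] grip 89.41805362701416 open 0.331
time: 15.83
ee_pos: [472.7, -16.7, 213.9]
eef_rot: [-0.123, 0.871, 0.388, 0.276]
force: [-1.1, -1.0, 0.4]
opening: 0.334
gripper_force: 91.1
t 15.83 pos [472.7 -16.7 213.9] d mm [ 0.3 -0.1  0.3] units [ 0.0005 -0.0002  0.0007] deg [-0.14  0.11 -0.  ] dr [-0.0015  0.0012 -0.    ]
q [-0.45 -0.32  1.87  0.59  1.42  0.24] F [-1.1 -1.   0.4] grip 91.051687002182 open 0.334
```

It snapped home: the axial force reversed and the coupler was drawn in at h of about 119.7. Next is the pump stroke.

```bash

python3 -m crank '[{"offset":[0.0015,0.0017,-0.0033],"dr":[0,0,0]},{"offset":[0.0015,0.0017,-0.0033],"dr":[0,0,0]},{"offset":[0.0015,0.0017,-0.0033],"dr":[0,0,0]},{"offset":[0,0,0],"dr":[0,0,0]},{"offset":[0,0,0],"dr":[0,0,0]}]'
python3 goal.py 475.5 -14.1 208.8 35 -132
python3 -m crank '[{"offset":[0.0015,0.0017,-0.0033],"dr":[0,0,0]},{"offset":[0.0015,0.0017,-0.0033],"dr":[0,0,0]},{"offset":[0.0015,0.0017,-0.0033],"dr":[0,0,0]},{"offset":[0,0,0],"dr":[0,0,0]},{"offset":[0,0,0],"dr":[0,0,0]}]'
python3 goal.py 477.8 -11.5 204 35 -132
```

```text
time: 16.25
ee_pos: [475.0, -14.4, 209.9]
eef_rot: [-0.123, 0.871, 0.388, 0.276]
force: [-8.9, -2.8, 8.3]
opening: 0.33
gripper_force: 91.7
t 16.25 pos [475.  -14.4 209.9] d mm [ 0.5  0.3 -1.1] units [ 0.001   0.0007 -0.0023] deg [-0.1   0.16 -0.02] dr [-0.0011  0.0018 -0.0002]
q [-0.45 -0.31  1.88  0.59  1.41  0.24] F [-8.9 -2.8  8.3] grip 91.6512393951416 open 0.33
time: 16.67
ee_pos: [477.3, -12.0, 205.3]
eef_rot: [-0.122, 0.871, 0.388, 0.276]
force: [-9.5, -4.8, 10.4]
opening: 0.33
gripper_force: 91.8
t 16.67 pos [477.3 -12.  205.3] d mm [ 0.5  0.5 -1.3] units [ 0.0011  0.001  -0.0027] deg [-0.09  0.18 -0.02] dr [-0.001   0.002  -0.0002]
q [-0.44 -0.3   1.88  0.59  1.4   0.24] F [-9.5 -4.8 10.4] grip 91.78900480270386 open 0.33
```

```bash

python3 -m crank '[{"offset":[0.0008,0.0009,-0.0017],"dr":[0,0,0]},{"offset":[0.0008,0.0009,-0.0017],"dr":[0,0,0]},{"offset":[0,0,0],"dr":[0,0,0]},{"offset":[0,0,0],"dr":[0,0,0]}]'
python3 goal.py 478.3 -10.9 202.8 35 -132
python3 - <<'E'
from h import *
from goal import q2R
import pickle
s=state();R=q2R(s["eef_rot"]).as_matrix();a=-R[:,2];T=s["ee_pos"]
print("h",(T-[519,34.3,116])@a,"lateral",((T-[519,34.3,116])@R[:,0]).round(2),((T-[519,34.3,116])@R[:,1]).round(2))
F=s["force"]-[0,-.4,-4];print("axial",F@a,"lat",F@R[:,0],F@R[:,1])
o=[]
for n in("scene","top"):
    c=capture(n);pickle.dump(c,open(n+"5.pkl","wb"))
    x,y=(335,110) if n=="scene" else (415,155)
    o.append(cv2.convertScaleAbs(cv2.resize(c["img"][y:y+65,x:x+70],(400,372),interpolation=cv2.INTER_CUBIC),alpha=1.3))
# length of slim nozzle region seen in depth: radius profile vs distance behind TCP
for k,TT in((4,None),(5,None)):
    c=pickle.load(open(f"top{k}.pkl","rb"));w=cloud(c)
    T0=np.array([456.3,-31.2,252.7]) if k==4 else T
    d=w-T0;h=d@a;r=np.linalg.norm(d-h[...,None]*a,axis=-1)
    print(k,[(int(b),round(float(np.percentile(r[(h>b)&(h<b+4)&(r<26)],90)),1) if ((h>b)&(h<b+4)&(r<26)).any() else None) for b in range(-132,-60,4)])
cv2.imwrite("pics/i.png",np.hstack(o))
E
```

```text
time: 17.0
ee_pos: [478.1, -11.1, 203.8]
eef_rot: [-0.122, 0.871, 0.388, 0.276]
force: [-10.2, -5.5, 11.3]
opening: 0.331
gripper_force: 91.9
t 17.0 pos [478.1 -11.1 203.8] d mm [ 0.2  0.2 -1. ] units [ 0.0005  0.0005 -0.002 ] deg [-0.08  0.18 -0.02] dr [-0.0009  0.002  -0.0002]
q [-0.43 -0.3   1.88  0.59  1.39  0.24] F [-10.2  -5.5  11.3] grip 91.94582104682922 open 0.331
h 106.9829612910748 lateral 0.58 0.08
axial 18.635344490726922 lat 0.08525466486991541 -4.167115631889683
4 [(-132, 12.5), (-128, 13.6), (-124, 14.3), (-120, 14.4), (-116, 14.0), (-112, 14.5), (-108, 13.3), (-104, 10.7), (-100, 8.6), (-96, 7.8), (-92, 7.8), (-88, 7.9), (-84, 7.9), (-80, None), (-76, None), (-72, 21.0), (-68, 22.0), (-64, 21.8)]
5 [(-132, 7.5), (-128, 8.1), (-124, 8.5), (-120, 11.3), (-116, 13.1), (-112, 14.5), (-108, 14.6), (-104, 14.8), (-100, 14.4), (-96, 13.5), (-92, 11.2), (-88, 10.4), (-84, 8.2), (-80, None), (-76, None), (-72, 21.1), (-68, 21.9), (-64, 21.9)]
```

View pics/i.png

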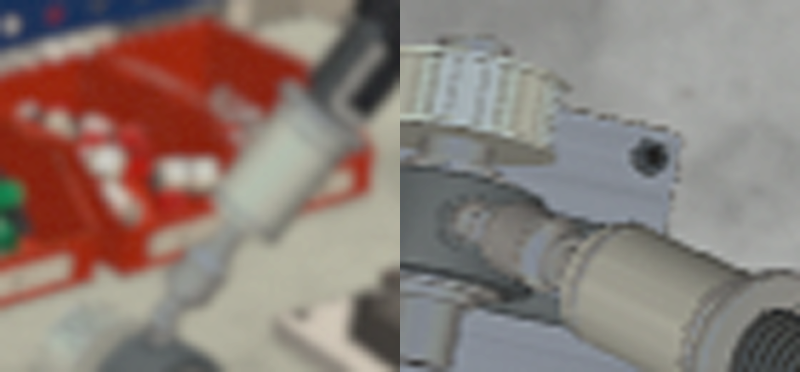

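The pictures show the coupler seated over the ball and the barrel run down onto it. The coupler profile has shifted about 12 mm, and the axial force is about 18 N. I'll hold briefly, then hand in.

```bash

python3 -m crank '[{"offset":[0,0,0],"dr":[0,0,0]},{"offset":[0,0,0],"dr":[0,0,0]},{"offset":[0,0,0],"dr":[0,0,0]},{"offset":[0,0,0],"dr":[0,0,0]},{"offset":[0,0,0],"dr":[0,0,0]},{"offset":[0,0,0],"dr":[0,0,0]}]' && python3 -c "
from bench import job_done
print(job_done())"
```

```text
time: 17.6
ee_pos: [478.0, -11.1, 203.8]
eef_rot: [-0.122, 0.871, 0.388, 0.276]
force: [-9.4, -4.9, 11.5]
opening: 0.333
gripper_force: 91.9
the job is handed in; nothing more can be done
None
```

I handed the job in at 17.6 s: the cap stands upright on the bench in front of the bearing unit, the coupler snapped onto the nipple, and the arm is still holding the gun pressed in, about 12.5 mm down its 14 mm stroke by my measurements (no verdict came back).

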